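# Hold a vial block square in the marking fixture

### The job

Lay the notched aluminium vial block flat on the bed of the marking fixture, its full-length back side towards the dark fence and its notch to the front right, then push it home into the corner (the notch is there for the fingertips): flush against the fence, up to the blue stop and flat on the bed. Finish while still holding it there with one firm diagonal push, down onto the bed and against the fence together (about 10 N each way); do not let go, do not ram it, and leave the bottle, beaker, timer and tape alone.

Things in the scene. Friction and masses are not known exactly. Their poses are not given: they have to be found in the camera images.
- block_center (a point): Centre (half-way up) of the loose pale aluminium vial block, 54 mm (x) by 100 mm (y) by 44 mm high, 0.28 to 0.46 kg, dark round wells painted on top; on the bench right of the mat, whose top is 2 mm higher. x points to its back (full-length side, goes to the fence), y to its left end (goes to the stop), z up. The part with y from -5 to +50 mm has full width and can be gripped across its 54 mm.
- block_notch (a point): Inner corner of the notch cut from the block's front right corner, on its level floor: x 0, y -5 mm from the block's centre, 20 mm above the underside. From here the notch reaches 27 mm to -x and 45 mm to -y, open to front, right and above; its two upright walls (facing -x and -y) are 24 mm high. Axes as the block's.
- block_corner (a point): Lower back left corner of the block (+27 mm x, +50 mm y, underside). When the block is home it lies on fixture_corner. Axes as the block's.
- block: The same vial block; origin at the centre of its underside.
- fixture_corner (a point): The fixed inside corner where bed top, fence face and stop face meet, 15 mm above the mat. Fixture axes: x towards and into the fence (away from the robot, turned up to 0.3 rad), y to the left into the stop, z up. The free bed reaches from here 125 mm to -x and 165 mm to -y.
- fixture: The marking fixture, fixed on the mat, 156 x 196 mm; origin at the centre of its underside, axes as fixture_corner; fixture_corner lies at (+50, +70, +15) mm. The bed, the fence and the stop are rigid and slick (polished and coated, friction about 0.2).
- bed: Flat dull grey plate, 150 x 190 mm, top 15 mm above the mat; origin at the centre of its underside, 3 mm above the mat.
- fence: Dark steel fence along the far side of the bed, 190 mm long, 18 mm thick, 50 mm high above the bed; origin at the middle of its face, at bed level.
- stop: Blue stop block along the left end of the bed, 110 mm long in x (from the fence to the front), 18 mm thick, 46 mm high above the bed; origin at fixture_corner.
- bottle_red: Bystander: white sample bottle with a red cap, 72 mm across, 108 mm high, at the back right; origin under its centre.
- beaker: Bystander: small white plastic beaker, 62 mm across, 72 mm high, left of the fixture; origin under its centre.
- timer: Bystander: bench timer, 66 x 62 x 19 mm, at the front left; origin under its centre.
- tape: Bystander: roll of white tape lying flat, 66 mm across, 19 mm high, left of the fixture; origin under its centre.

How it is judged (in metres and radians):
On the way:
1. the vial block lies flat on the fixture's bed (z of block_corner in the frame of fixture_corner between -0.004 and 0.004 m and x of block_corner in the frame of fixture_corner between -0.12 and 0.003 m and y of block_corner in the frame of fixture_corner between -0.12 and 0.003 m and angle between block_center's own z axis and vertical below 0.05 rad and contact force between block and bed above 1 N), for 0.2 s.
At the end, for the whole second after the job is handed in: Held at the end: block corner within 3 mm of the fixture corner, square and flat within 2 degrees, still; fingers push it with over 4 N, it bears on the fence with over 3 N and on the bed with over 7 N (more than its weight); bystanders within 20 mm of their start (x of block_corner in the frame of fixture_corner between -0.003 and 0.002 m and y of block_corner in the frame of fixture_corner between -0.003 and 0.002 m and z of block_corner in the frame of fixture_corner between -0.003 and 0.003 m and angle between the x axis of block_center and the x axis of fixture_corner, either way round below 0.035 rad and angle between block_center's own z axis and vertical below 0.035 rad and contact force between block and fence above 3 N and contact force between block and bed above 7 N and contact force between the fingers and block above 4 N and linear speed of block below 0.01 m/s and distance of each of bottle_red, beaker, timer, tape from where it was at the start of the episode below 0.02 m); the arm keeps its last pose, push and grip.
It fails at once if the block is rammed against the fixture (over 90 N on fence, bed or stop) (contact force between block and fence above 90 N or contact force between block and bed above 90 N or contact force between block and stop above 90 N).
It fails at once if a bystander is knocked over or pushed away (distance of any of bottle_red, beaker, timer, tape from where it was at the start of the episode above 0.03 m).
It also fails if it takes over 61 s, if anything falls off the work surface, if the arm or the gripper's body presses on something with over 40 N, if the wrist force passes 120 N, or if a joint passes its speed limit or range.

### The arm

A 6-joint arm with a two-finger parallel gripper is mounted at the origin on a cart in front of the work surface, level with it; the furniture and walls round the work are solid. World frame = base frame: x ahead of the robot, y to its left, z up, the work surface at z = 0. Lengths are in m, angles in degrees, forces in N, time in s.
With the tool pointing down it reaches from about 0.35 to 0.925 m from the base axis. Payload 6.4 kg.
Tool frame: the origin (TCP) lies midway between the tips of the shut fingers; the grasp point (between the pads) lies 19 mm behind it; z points along the fingers, y is the direction in which the jaws open and shut (so a half turn about z gives the same grasp; the last joint's range is limited). The gripper opens to 94 mm and grips with 3 to 60 N. Pads are 16 mm wide; open, the fingers measure 119 mm over their backs; the gripper's body (75 mm by 177 mm) begins 78 mm behind the grasp point.
Start: joints at [-76.496, 14.043, 89.255, -0, 76.702, -9.975], TCP at [0.259, -0.596, 0.174] pointing down, gripper open.
Joint ranges: [-179.41, 179.41], [-58.25, 129.5], [7.25, 145.43], [-54.29, 234.29], [11.92, 165.04], [-157.13, 157.13]. Speed limits (degrees/s): [147.25, 147.25, 180, 180, 180, 180].

### API

Orientations are given as [roll, pitch, yaw] about the fixed x, y, z axes, in that order (R = Rz(yaw) Ry(pitch) Rx(roll)).
In Python, from workcell import bot gives the robot as it stands.
- The arm moves only by the tool step_arm, never from a script. Its argument "increments" is text: rows parted by semicolons, each of 5 numbers parted by spaces: the shift along the tool's x, y, z in mm, then the turn about the tool's z in degrees, then the closure in counts, from 0 (fully open) to 255 (shut). In form: x y z spin grip; .... A call has 1 to 10 rows; each row shifts and turns the pose as measured when the row begins, along the tool's axes as they then stand; what a row does not reach is not made up. A row lasts 1/10 s, in which the tool goes at most 50 mm and 8.59 degrees, less where a joint would pass 70% of its speed; a pose out of reach is approached as far as the arm can. A call is refused whole if a number of a shift passes 50 or a number of a turn 8.59, either way. A call with a gripper value outside its range is refused whole. The fingers move at their own pace and stop on an object; "force" is the grip in N (left out, the last holds). Time passes only in rows, so rows that do not move let the fingers close. It gives the time, the measured TCP pose, the force and the opening at its end, in the units of the state.
- bot.observe(): the state, without advancing time (a new reading comes with each control period).
- bot.snapshot(name): name is "scene" or "top" or "wrist"; returns (picture, depth): 400x640x3 uint8, red, green, blue; 400x640 float32, m along the optical axis (not along the pixel's ray), 0 where there is no reading.
- bot.camera_info(name): a dict with "vertical_fov" (degrees; the focal length in pixels is half the picture's height over the tangent of half this angle, whatever the lens; pixels are square), "cx", "cy" (the principal point, pixels), "k1" (the pictures are not rectified: a ray, as slopes to the right and down, at radius r is drawn at 1 + k1 r^2 times it, then the intrinsics apply), "rvec" (rotation vector, rad) and "tvec" (3), from world to camera coordinates, as OpenCV has them. Camera axes: x right, y down, z forward; pixel columns grow to the right and rows downward; lengths in m; the calibration is good to about 2 mm. A picture is of the moment at which its call begins: read the wrist's pose just before it. camera_info takes no time and is no camera call; for the wrist camera it gives the pose at the moment of the call.
- bot.sign_off(): hands the job in, once; it reports no verdict.
The state is a dict: "time_s": time; "qpos": joint angles; "qd": joint speeds; "joint_torque": joint torques, N m; "tool_pos": TCP position; "eef_rot": TCP orientation; "force": force on the tool from outside, world axes, zero at the start; "moment": the same for the moment, N m; "grip_width": finger opening in m.
Only numpy, scipy, OpenCV 4.12 (cv2) and the standard library are available. Lean on these libraries where they do the work, as an engineer would, in place of code of your own. Each camera call takes 0.05 s, during which the arm holds its last target.

## Working session

There is one attempt and no reset: what is moved stays moved. The work goes in short steps, Python scripts to look and compute and a tool call to move; the robot and the scene stay as the last step left them, time stands still between calls to the robot, and variables do not carry over. Pictures are saved under pics/ and viewed, and the job is handed in when it is done.

Besides the shell and the picture viewer there is one more tool, called by a JSON object that holds its "method" and its "body". step_arm: Moves the arm, as the interface text tells. Its arguments: {"type":"object","properties":{"increments":{"type":"string"},"force":{"type":"number"}},"required":["increments"]}

```bash
mkdir -p pics
cat > h.py <<'E'
import numpy as np, cv2
from workcell import bot
def K(ci,h=400):
    f=h/2/np.tan(np.radians(ci['vertical_fov'])/2); return f
def pts(name,depth,ci):
    h,w=depth.shape; f=K(ci,h); v,u=np.mgrid[0:h,0:w].astype(float)
    a=(u-ci['cx'])/f; b=(v-ci['cy'])/f
    x,y=a.copy(),b.copy()
    for _ in range(10):
        s=1+ci['k1']*(x*x+y*y); x=a/s;y=b/s
    P=np.stack([x*depth,y*depth,depth],-1)
    R=cv2.Rodrigues(np.array(ci['rvec'],float))[0]; t=np.array(ci['tvec'],float).reshape(3)
    W=(P-t)@R
    W[depth<=0]=np.nan
    return W
def snap(name,fn):
    ci=bot.camera_info(name); im,d=bot.snapshot(name)
    cv2.imwrite('pics/'+fn+'.png',im[:,:,::-1]); np.savez('pics/'+fn+'.npz',im=im,d=d,W=pts(name,d,ci),rvec=ci['rvec'],tvec=ci['tvec'])
    return im,d,pts(name,d,ci),ci
E
python3 - <<'E'
from h import *
print(bot.observe())
for n in ['top','scene']:
    im,d,W,ci=snap(n,n+'0'); print(ci)
E
```

```text
{'time_s': 0.0, 'qpos': array([-7.64966244e+01,  1.40831241e+01,  8.93223245e+01, -2.46237014e-03,
        7.67020894e+01, -9.97578001e+00]), 'qd': array([ 0.04943262,  0.03954819, -0.01918292, -0.02720987,  0.05915987,
        0.00863598]), 'joint_torque': array([-2.58232003e-04, -4.15836954e+01, -3.14604878e+01,  6.84478506e-02,
        3.31756531e-02, -1.34095649e-04]), 'tool_pos': array([ 0.25880399, -0.59555081,  0.1725808 ]), 'eef_rot': array([-1.79893673e+02, -1.62699295e-02,  2.34797092e+01]), 'force': array([ 0.27082281, -0.26002484,  0.08290493]), 'moment': array([-0.06263535, -0.01804982,  0.00136744]), 'grip_width': 0.0940160641182538}
{'vertical_fov': 45.01455589382706, 'cx': 326.7652617009991, 'cy': 192.82652690099948, 'k1': -0.016351207042008317, 'rvec': array([ 2.1178459 , -2.09107971,  0.23444123]), 'tvec': array([-0.0059971 ,  0.54958175,  1.21138325])}
{'vertical_fov': 57.20724142285621, 'cx': 320.1869850430501, 'cy': 196.18341519946037, 'k1': -0.08445084031361634, 'rvec': array([ 0.93868241, -2.17196253,  1.29976051]), 'tvec': array([0.38655158, 0.22761027, 0.8441774 ])}
```

View pics/top0.png

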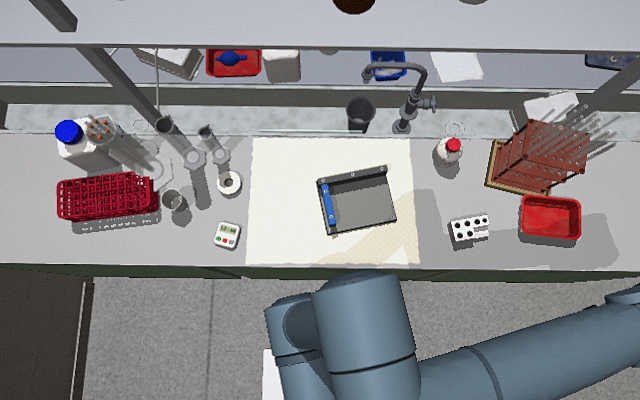

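View pics/scene0.png

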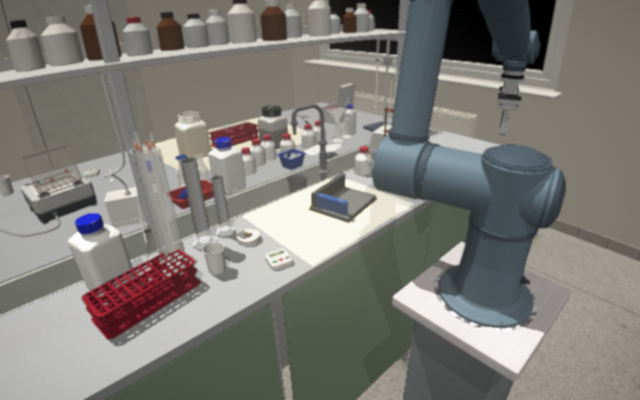

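The top view shows the fixture around (357,200) with its blue stop at (326,208), the block at (468,230), and the bottle at (450,150). Next I measure these from depth.

Run:
```python
from h import *
z=np.load('pics/top0.npz'); im=z['im'];W=z['W']
c=im[145:260,300:510]; cv2.imwrite('pics/topz.png',cv2.resize(c,None,fx=3.8,fy=3.8,interpolation=cv2.INTER_CUBIC)[:,:,::-1])
def rect(mask,zr):
    P=W[mask]; P=P[(P[:,2]>zr[0])&(P[:,2]<zr[1])]
    r=cv2.minAreaRect((P[:,:2]*1000).astype(np.float32)); print(len(P),np.median(P[:,2]),r,'\n',cv2.boxPoints(r).round(1).tolist()); return P
def roi(u0,u1,v0,v1):
    m=np.zeros(im.shape[:2],bool); m[v0:v1,u0:u1]=1; return m
print('block'); P=rect(roi(435,505,200,258),(0.038,0.055))
Q=rect(roi(435,505,200,258),(0.012,0.03))
print('fixture fence+stop'); 
P=W[roi(305,410,155,240)]; 
for zr in [(0.008,0.024),(0.052,0.063),(0.062,0.075)]: rect(roi(305,410,155,240),zr)
for n,(u,v) in dict(bottle=(453,146),faucet=(415,70),faucet2=(370,75),mat=(280,200),bench=(440,240),redbox=(550,215)).items(): print(n,W[v,u])
print('red tray hi',np.nanmax(W[190:250,515:585,2]), W[190:250,515:585].reshape(-1,3)[:,1].max())
np.set_printoptions(linewidth=250,precision=0,suppress=True)
print((W[205:255:2,440:500:2,2]*1000))
```

```text
block
550 0.04173298509965799 ((465.5059814453125, -381.33258056640625), (54.25669860839844, 101.88854217529297), 11.594100952148438) 
 [[428.70001220703125, -336.8999938964844], [449.20001220703125, -436.70001220703125], [502.29998779296875, -425.79998779296875], [481.79998779296875, -326.0]]
191 0.017864336979479763 ((464.97467041015625, -380.7940979003906), (53.76951599121094, 101.55144500732422), 11.138509750366211) 
 [[428.79998779296875, -336.20001220703125], [448.3999938964844, -435.79998779296875], [501.20001220703125, -425.3999938964844], [481.5, -325.79998779296875]]
fixture fence+stop
2906 0.014714806084261307 ((571.1727905273438, -70.61460876464844), (212.5778350830078, 211.4921875), 11.265726089477539) 
 [[446.29998779296875, 12.300000190734863], [487.6000061035156, -195.10000610351562], [696.0999755859375, -153.60000610351562], [654.7999877929688, 53.900001525878906]]
412 0.060589732878893236 ((548.1296997070312, -77.51368713378906), (128.35537719726562, 190.3524627685547), 12.897005081176758) 
 [[464.29998779296875, 0.8999999761581421], [506.79998779296875, -184.600006
[... 3794 characters left out ...]
.  -1.  -6.   1.  -6.  -4.  -3.   0.  -3.  -1.  -7.  -0.  -8.  -7.  -7.  -1.  -5.  -0.]
 [ -6.  -2.  -2.  -1.  -4.  -2.  -1.  -1.  -2.  -6.  -3.  -2.  -0.  -3.  -3.  -4.  -3.   1.   1.  -4.  -1.  -4.  -6.   1.  -5. -11.   2.  -1.  -7.   0.]
 [ -4.   1.  -0.  -4.  -4.  -2.  -5.  -2.  -3.  -3.  -4.  -3.  -2.  -0.  -7.  -3.   1.  -4.  -2.  -8.  -3.  -4.   1.  -1.  -4.   2.   1.  -6.   1.  -6.]
 [ -2.  -4.  -9.  -1.  -1.  -4.  -6.   2.  -7.   2.  -3.  -1.  -4.  -3.  -1.  -1.  -2.  -3.  -3.  -5.  -3.   3.  -3.  -2.  -4.  -1.  -9.  -6.   0.  -1.]
 [ -4.   1.  -3.  -1.  -1.  -6.  -7.  -0.  -7.  -4.  -1.  -4.  -5.  -5.  -5.   0.  -1.  -1.  -6.  -2.  -3.  -5.  -3.  -1.   2.  -6.  -8.  -2.  -2.  -3.]]
```

View pics/topz.png

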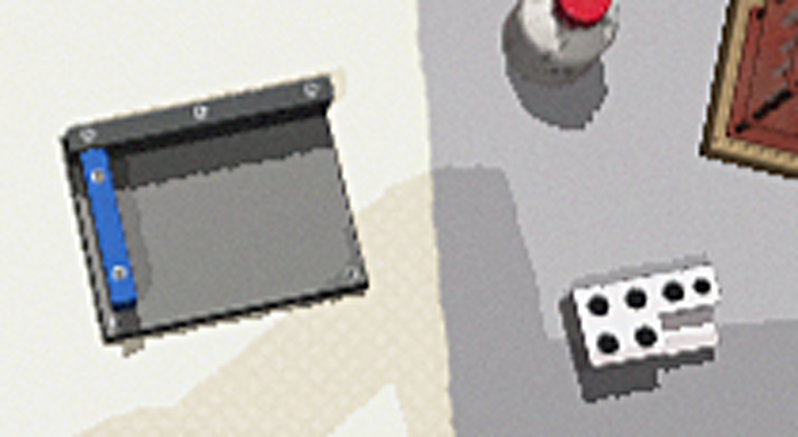

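The block is already turned about like the fixture, at 11.6° versus about 13°. Its notch is at the front right, so I only need to carry it across. I'll move above it and look with the wrist camera.

{"method": "step_arm", "body": {"increments": "39 -16 0 0 0; 39 -16 0 0 0; 39 -16 0 0 0; 39 -16 0 0 0; 39 -16 0 0 0; 39 -16 0 0 0; 39 -16 0 0 0; 0 0 0 -8.5 0; 0 0 0 -8.5 0; 0 0 0 -8.5 0"}}

```text
time_s: 1.1
tool_pos: [0.4706, -0.3728, 0.1674]
eef_rot: [-179.4, -0.2, 49.0]
force: [0.2, -0.6, -0.1]
grip_width: 0.0938
```

{"method": "step_arm", "body": {"increments": "0 0 0 -8.5 0; 0 0 0 -8.5 0; 0 0 0 -8.5 0; 0 0 0 -8.5 0; 0 0 0 -8.5 0; 0 0 0 -8.5 0; 0 0 0 -2 0; 0 0 0 0 0"}}

```text
time_s: 1.9
tool_pos: [0.4688, -0.3696, 0.1626]
eef_rot: [-179.6, -1.0, 102.7]
force: [0.5, 1.0, -1.1]
grip_width: 0.0939
```

Run:
```python
from h import *
o=bot.observe();print(o['time_s'],o['tool_pos'],o['eef_rot'],o['qpos'])
im,d,W,ci=snap('wrist','w1'); print(ci)
```

```text
1.9 [ 0.46884794 -0.36960013  0.16260357] [-179.61232112   -0.99323558  102.68961967] [-49.18785663   8.35013528  97.00601761   0.13026321  75.70259164
 -61.91417214]
{'vertical_fov': 64.1183981178197, 'cx': 323.7968395361787, 'cy': 201.63150172131256, 'k1': -0.05648153635742439, 'rvec': array([-2.88481539, -0.32369081, -0.02651944]), 'tvec': array([-0.37365826, -0.4711757 ,  0.27416378])}
```

View pics/w1.png

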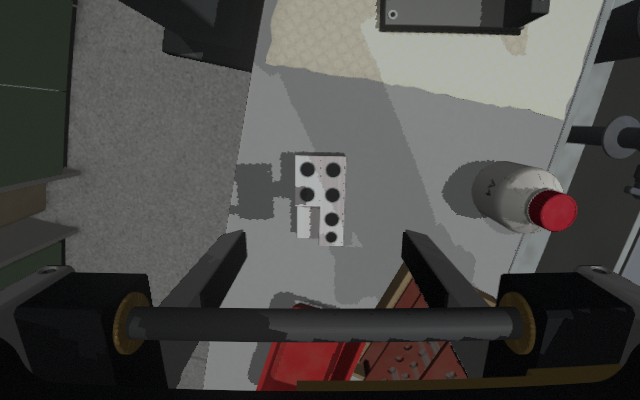

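The wrist view shows the block at (320,200) with its notch at (305,220). The fixture's near edge is at the top and the bottle is clear at (520,205).

```bash
cat >> h.py <<'E'
def blockfit(W,u0,u1,v0,v1,zb=-0.003,h=0.044):
    R=W[v0:v1,u0:u1].reshape(-1,3); R=R[np.isfinite(R[:,2])]
    P=R[(R[:,2]>zb+h-0.008)&(R[:,2]<zb+h+0.008)]
    r=cv2.minAreaRect((P[:,:2]*1000).astype(np.float32))
    print(len(P),np.median(P[:,2]),r,cv2.boxPoints(r).round(1).tolist())
    N=R[(R[:,2]>zb+0.013)&(R[:,2]<zb+0.027)]; print('notch floor',len(N),np.median(N,axis=0))
    return P
E
python3 - <<'E'
from h import *
W=np.load('pics/w1.npz')['W']
b=W[210:250,350:395].reshape(-1,3);print('bench',np.nanmedian(b[:,2]))
blockfit(W,280,360,140,255)
E
```

```text
bench -0.0023928858069606172
3605 0.04173171298180897 ((464.3707275390625, -381.04693603515625), (54.12848663330078, 99.69327545166016), 11.517777442932129) [[427.8999938964844, -337.6000061035156], [447.79998779296875, -435.29998779296875], [500.79998779296875, -424.5], [480.8999938964844, -326.79998779296875]]
notch floor 773 [ 0.45660952 -0.41229268  0.0176847 ]
```

{"method": "step_arm", "body": {"increments": "-3 -6 0 1.2 0; 0 0 30 0 0; 0 0 30 0 0; 0 0 30 0 0; 0 0 0 0 0"}}

```text
time_s: 2.45
tool_pos: [0.462, -0.3746, 0.0713]
eef_rot: [-179.6, -0.8, 101.0]
force: [-0.6, -0.1, -0.0]
grip_width: 0.094
```

Run:
```python
from h import *
o=bot.observe();print(o['time_s'],o['tool_pos'],o['eef_rot'],o['force'])
```

```text
2.45 [ 0.46196763 -0.37461141  0.07127914] [-179.64934016   -0.80302327  100.9522147 ] [-0.56089422 -0.05614058 -0.03955919]
```

{"method": "step_arm", "body": {"increments": "0 1 25 -0.5 0; 0 0 25 0 0; 0 0 12 0 0; 0 0 2 0 0; 0 0 0 0 0"}}

```text
time_s: 2.95
tool_pos: [0.4648, -0.3783, 0.0121]
eef_rot: [-179.9, -0.4, 101.2]
force: [-0.2, 0.2, 0.2]
grip_width: 0.0936
```

{"method": "step_arm", "body": {"increments": "0 0 0 0 255; 0 0 0 0 255; 0 0 0 0 255; 0 0 0 0 255; 0 0 0 0 255; 0 0 0 0 255; 0 0 0 0 255; 0 0 0 0 255", "force": 30}}

```text
time_s: 3.75
tool_pos: [0.4671, -0.381, 0.0174]
eef_rot: [179.9, 0.0, 101.2]
force: [0.1, 0.6, 0.4]
grip_width: 0.0334
```

Run:
```python
from h import *
o=bot.observe();print(o)
im,d,W,ci=snap('wrist','w2'); print(bot.observe()['grip_width'])
snap('top','top2')
```

```text
{'time_s': 3.75, 'qpos': array([-5.00008397e+01,  1.84440647e+01,  1.01657824e+02,  7.61635953e-02,
        5.98184615e+01, -6.12472755e+01]), 'qd': array([-9.56343779e-02, -4.60430353e-02,  6.90509948e-05,  1.74619766e-02,
       -2.20832678e-02,  6.53081145e-02]), 'joint_torque': array([ 2.01988216e-03, -4.00053477e+01, -2.68254715e+01,  2.12648377e-02,
        6.92642061e-02,  2.60201205e-04]), 'tool_pos': array([ 0.46714334, -0.38100129,  0.01735417]), 'eef_rot': array([1.79903929e+02, 3.81140361e-02, 1.01208159e+02]), 'force': array([0.0847577 , 0.57081837, 0.38068762]), 'moment': array([-0.03481686, -0.07954549,  0.02931518]), 'grip_width': 0.033431345026525366}
0.029373966169235467
```

View pics/w2.png

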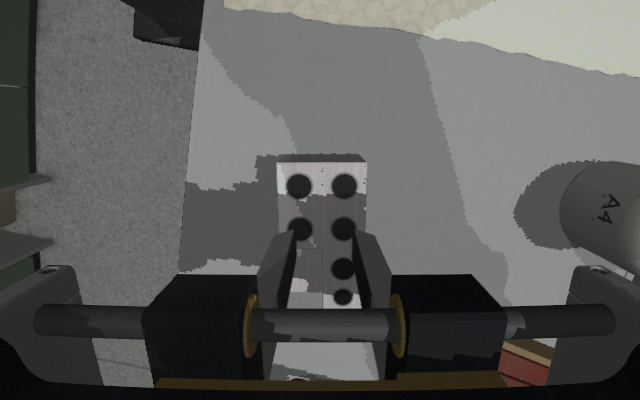

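Run:
```python
from h import *
np.set_printoptions(linewidth=200,precision=0,suppress=True)
W=np.load('pics/w2.npz')['W']*1000
for v in (180,215,232,238,244,250,260,270,280,290,300):
  print(v,[tuple(W[v,u].round().astype(int)) if np.isfinite(W[v,u,2]) else None for u in (262,270,285,292,310,325,342,358,366,375)])
blockfit(W/1000,255,385,150,310)
z=np.load('pics/top2.npz'); cv2.imwrite('pics/top2z.png',cv2.resize(z['im'][150:270,380:540],None,fx=4,fy=4,interpolation=cv2.INTER_CUBIC)[:,:,::-1])
blockfit(z['W'],435,505,200,258)
```

```text
180 [(np.int64(416), np.int64(-360), np.int64(-2)), (np.int64(422), np.int64(-359), np.int64(-2)), (np.int64(436), np.int64(-347), np.int64(42)), (np.int64(440), np.int64(-346), np.int64(43)), (np.int64(451), np.int64(-344), np.int64(41)), (np.int64(460), np.int64(-343), np.int64(40)), (np.int64(469), np.int64(-341), np.int64(43)), (np.int64(479), np.int64(-339), np.int64(41)), (np.int64(483), np.int64(-338), np.int64(42)), (np.int64(497), np.int64(-344), np.int64(-3))]
215 [(np.int64(420), np.int64(-386), np.int64(-2)), (np.int64(426), np.int64(-385), np.int64(-3)), (np.int64(440), np.int64(-369), np.int64(42)), (np.int64(444), np.int64(-368), np.int64(43)), (np.int64(455), np.int64(-366), np.int64(42)), (np.int64(464), np.int64(-364), np.int64(42)), (np.int64(474), np.int64(-362), np.int64(42)), (np.int64(484), np.int64(-360), np.int64(41)), (np.int64(497), np.int64(-371), np.int64(-2)), (np.int64(504), np.int64(-370), np.int64(-3))]
232 [(np.int64(422), np.int64(-400), np.int64(-2)), (np.int64(428), np.int64(-399), np.int64(-2)), (np.int64(442), np.int64(-375), np.int64(53)), (np.
[... 4073 characters left out ...]
-372), np.int64(117)), (np.int64(482), np.int64(-366), np.int64(126))]
9337 0.04175838268848995 ((464.5811462402344, -380.0945129394531), (54.25502395629883, 97.91690063476562), 11.459831237792969) [[428.29998779296875, -337.5], [447.70001220703125, -433.5], [500.8999938964844, -422.70001220703125], [481.3999938964844, -326.70001220703125]]
notch floor 1421 [ 0. -0.  0.]
49 0.04142143927831452 ((477.0309753417969, -335.92498779296875), (15.995116233825684, 26.236520767211914), 36.29069137573242) [[462.79998779296875, -330.1000061035156], [478.29998779296875, -351.20001220703125], [491.20001220703125, -341.79998779296875], [475.70001220703125, -320.6000061035156]]
notch floor 10 [ 0. -0.  0.]
```

View pics/top2z.png

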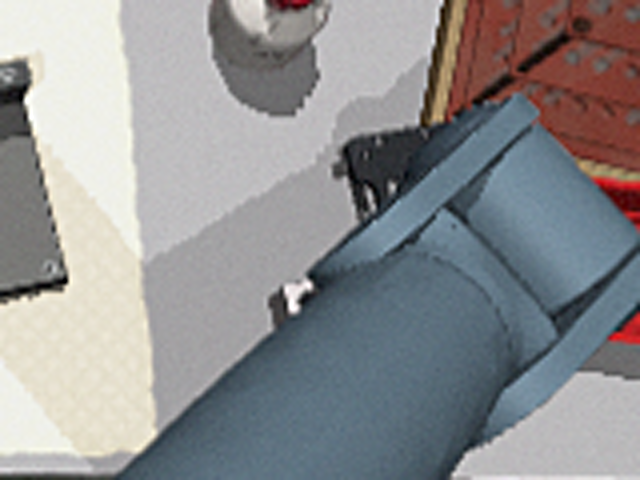

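Run:
```python
from h import *
from scipy.spatial.transform import Rotation as Rn
np.set_printoptions(linewidth=200,precision=4,suppress=True)
tp={'w1':([0.46884794,-0.36960013,0.16260357],[-179.61232112,-0.99323558,102.68961967]),'w2':([0.46714334,-0.38100129,0.01735417],[179.9039,0.038,101.208])}
for n in tp:
    z=np.load(f'pics/{n}.npz'); R=cv2.Rodrigues(z['rvec'])[0]; c=-R.T@z['tvec']; T=Rn.from_euler('xyz',tp[n][1],degrees=True).as_matrix()
    p=np.array(tp[n][0]); print(n,'cam',c,'cam in tool',T.T@(c-p),'\n optical axis in tool',T.T@R[2])
    L=(z['W']-p)@T   # in tool frame
    m=np.abs(L[...,0])<0.012; m&=np.abs(L[...,1])<0.075; m&=(L[...,2]<0.1)
    # finger pixels: near tool, list max tool z at |y| bins
    for lo,hi in [(-.075,-.06),(-.06,-.047),(-.047,-.03),(-.03,-.015),(-.015,0),(0,.015),(.015,.03),(.03,.047),(.047,.06),(.06,.075)]:
        s=m&(L[...,1]>lo)&(L[...,1]<hi); zz=np.sort(L[...,2][s]); print(lo,hi,len(zz),zz[-3:], zz[len(zz)//2] if len(zz) else '')
    np.save(f'pics/{n}_L.npy',L)
```

```text
w1 cam [ 0.4542 -0.3     0.3748] cam in tool [ 0.0748 -0.0004 -0.2109] 
 optical axis in tool [-0.2536 -0.0014  0.9673]
-0.075 -0.06 4 [-0.1101 -0.1089 -0.0841] -0.10890336716358076
-0.06 -0.047 5620 [-0.0317 -0.0317 -0.0312] -0.10016911945018672
-0.047 -0.03 13 [-0.0877 -0.0862 -0.0847] -0.09179956482045323
-0.03 -0.015 0 [] 
-0.015 0 0 [] 
0 0.015 0 [] 
0.015 0.03 0 [] 
0.03 0.047 1358 [-0.0319 -0.0314 -0.0312] -0.07526661986289865
0.047 0.06 3753 [-0.0325 -0.0323 -0.032 ] -0.10687028285031729
0.06 0.075 0 [] 
w2 cam [ 0.4518 -0.3077  0.2282] cam in tool [ 0.0747 -0.0005 -0.2109] 
 optical axis in tool [-0.2537 -0.0014  0.9673]
-0.075 -0.06 2304 [0.021  0.0212 0.0215] -0.13430064902989147
-0.06 -0.047 509 [0.021  0.0211 0.0215] 0.01950223256057865
-0.047 -0.03 424 [0.0209 0.021  0.0212] 0.01946155534179153
-0.03 -0.015 3194 [-0.0228 -0.0226 -0.0226] -0.08620198055992148
-0.015 0 631 [-0.0227 -0.0227 -0.0226] -0.024400689469167337
0 0.015 870 [-0.0228 -0.0228 -0.0227] -0.024379403423213705
0.015 0.03 3152 [-0.023  -0.0228 -0.0225] -0.0868176189310603
0.03 0.047 644 [0.0215 0.0216 0.022 ] 0.019733554993859665
0.047 0.06 502 [0.0214 0.0214 0.0215] 0.019742402097024374
0.06 0.075 2288 [0.0217 0.0217 0.0219] -0.13407704090136718
```

The depth shows the fingertips passing over the block's top. They sit about 30 mm short of the reported TCP. I'll lift, shut the fingers, and measure where the tips actually are.

{"method": "step_arm", "body": {"increments": "0 0 -30 0 255; 0 0 -30 0 255; 0 0 0 0 255; 0 0 0 0 255; 0 0 0 0 255; 0 0 0 0 255"}}

```text
time_s: 4.45
tool_pos: [0.4651, -0.3789, 0.0747]
eef_rot: [-179.9, -0.3, 101.2]
force: [0.3, 0.7, -0.1]
grip_width: 0.0003
```

```bash
cat > tip.py <<'E'
import sys
from h import *
from scipy.spatial.transform import Rotation as Rn
np.set_printoptions(linewidth=200,precision=4,suppress=True)
o=bot.observe(); n=sys.argv[1]
im,d,W,ci=snap('wrist',n); T=Rn.from_euler('xyz',o['eef_rot'],degrees=True).as_matrix(); p=o['tool_pos']
print(o['time_s'],p,o['eef_rot'],o['grip_width'],o['force'])
L=(W-p)@T
m=(np.abs(L[...,0])<0.02)&(L[...,2]<0.1)
for lo in np.arange(-.065,.065,.01):
    s=m&(L[...,1]>lo)&(L[...,1]<lo+.01)&(W[...,2]>0.052); zz=np.sort(L[...,2][s]); print(lo.round(3),len(zz),zz[-3:])
s=(W[...,2]>0.052)&(np.abs(L[...,0])<0.03)&(L[...,2]>-.06)&(np.abs(L[...,1])<.07); q=L[s]; print('x,y ext near tip',q.min(0),q.max(0))
E
python3 tip.py w3
```

```text
4.45 [ 0.4651 -0.3789  0.0747] [-179.9051   -0.3125  101.1986] 0.0003362632409668053 [ 0.341   0.6928 -0.0656]
-0.065 1 [-0.1556]
-0.055 198 [-0.1545 -0.1544 -0.1543]
-0.045 238 [-0.1543 -0.1542 -0.1542]
-0.035 221 [-0.1541 -0.154  -0.1539]
-0.025 482 [-0.1517 -0.1516 -0.1516]
-0.015 1228 [-0.0354 -0.0341 -0.0341]
-0.005 1748 [-0.0322 -0.032  -0.0314]
0.005 980 [-0.0372 -0.0372 -0.0365]
0.015 313 [-0.1517 -0.1517 -0.1516]
0.025 0 []
0.035 0 []
0.045 0 []
0.055 0 []
x,y ext near tip [ 0.0085 -0.0131 -0.06  ] [ 0.0116  0.0115 -0.0314]
```

View pics/w3.png

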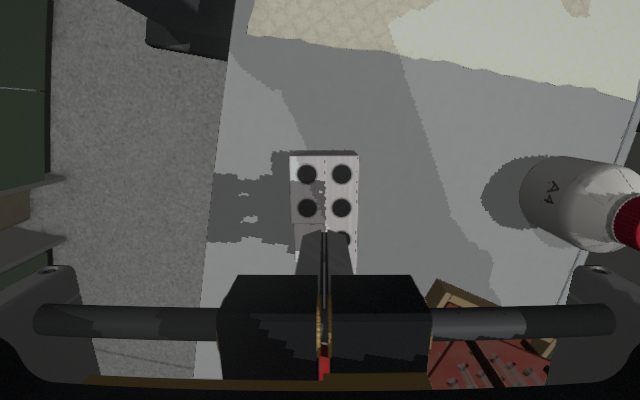

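The offset holds at about 31 mm whether the fingers are open or shut, so real tip z ≈ reported z + 31 mm. I'll use the camera-measured tips: open, recentre and go down to a reported z of about -22 mm, watching the force.

{"method": "step_arm", "body": {"increments": "3 -1 0 0 0; 2 0 0 0 0; 0 0 0 0 0; 0 0 0 0 0; 0 0 0 0 0; 0 0 0 0 0; 0 0 0 0 0; 0 0 0 0 0"}}

```text
time_s: 5.3
tool_pos: [0.462, -0.3725, 0.0722]
eef_rot: [-179.8, -0.5, 101.2]
force: [0.0, -0.4, 0.7]
grip_width: 0.0606
```

{"method": "step_arm", "body": {"increments": "1 0 20 0 0; 1 0 20 0 0; 0 0 20 0 0; 0 0 10 0 0; 0 0 0 0 0"}}

```text
time_s: 5.8
tool_pos: [0.4625, -0.3716, 0.0019]
eef_rot: [-179.9, -0.3, 101.2]
force: [0.6, 0.5, 1.4]
grip_width: 0.0935
```

{"method": "step_arm", "body": {"increments": "0 0 10 0 0; 0 0 8 0 0; 0 0 4 0 0; 0 0 1 0 0"}}

```text
time_s: 6.2
tool_pos: [0.4638, -0.373, -0.0206]
eef_rot: [180.0, -0.1, 101.2]
force: [-0.9, 0.2, 0.0]
grip_width: 0.0939
```

```bash
python3 tip.py w4; python3 -c "
from h import *
W=np.load('pics/w4.npz')['W'];blockfit(W,200,440,100,330)"
```

```text
6.2 [ 0.4638 -0.373  -0.0206] [179.9844  -0.1087 101.1947] 0.09390008910046115 [-0.8508  0.1826  0.0254]
-0.065 1205 [-0.0731 -0.0729 -0.0727]
-0.055 5205 [-0.0726 -0.0726 -0.0726]
-0.045 0 []
-0.035 0 []
-0.025 0 []
-0.015 28 [-0.1551 -0.1548 -0.1546]
-0.005 214 [-0.1544 -0.1543 -0.1543]
0.005 213 [-0.1542 -0.1541 -0.1541]
0.015 229 [-0.1542 -0.1542 -0.154 ]
0.025 205 [-0.154 -0.154 -0.154]
0.035 199 [-0.1543 -0.1542 -0.1541]
0.045 4564 [-0.0726 -0.0726 -0.0725]
0.055 689 [-0.0728 -0.0726 -0.0726]
13372 0.041753270815208646 ((461.9266052246094, -366.01300048828125), (88.99397277832031, 86.30208587646484), 54.876224517822266) [[401.0, -377.6000061035156], [471.6000061035156, -427.20001220703125], [522.7999877929688, -354.3999938964844], [452.20001220703125, -304.79998779296875]]
notch floor 1701 [ 0.45641887 -0.37330781  0.01780515]Traceback (most recent call last):
  File "tip.py", line 12, in <module>
    s=(W[...,2]>0.052)&(np.abs(L[...,0])<0.03)&(L[...,2]>-.06)&(np.abs(L[...,1])<.07); q=L[s]; print('x,y ext near tip',q.min(0),q.max(0))
                                                                                                                        ~~~~~^^^
    return umr_minimum(a, axis, None, out, keepdims, initial, where)
ValueError: zero-size array to reduction operation minimum which has no identity
```

View pics/w4.png

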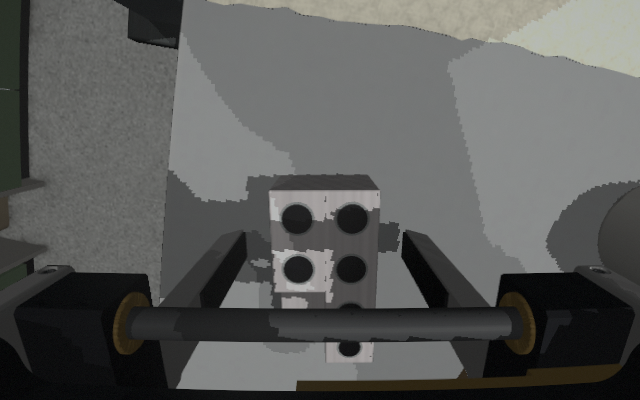

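The fingers now straddle the block, with tips beside its full-width part. Closing.

{"method": "step_arm", "body": {"increments": "0 0 0.5 0 255; 0 0 0.5 0 255; 0 0 0.5 0 255; 0 0 0.5 0 255; 0 0 0.5 0 255; 0 0 0.5 0 255; 0 0 0.5 0 255", "force": 35}}

```text
time_s: 6.95
tool_pos: [0.4646, -0.374, -0.022]
eef_rot: [179.9, -0.0, 101.2]
force: [-2.5, 4.0, 6.4]
grip_width: 0.0536
```

{"method": "step_arm", "body": {"increments": "0 0 -10 0 255; 0 0 -20 0 255; 0 0 -30 0 255; 0 0 -30 0 255; 0 0 -10 0 255; 0 0 0 0 255"}}

```text
time_s: 7.55
tool_pos: [0.462, -0.3709, 0.0779]
eef_rot: [-179.9, -0.4, 101.2]
force: [1.2, -0.8, -3.5]
grip_width: 0.0537
```

Run:
```python
from h import *
from scipy.optimize import least_squares
W=np.load('pics/top0.npz')['W']; 
R=W[155:245,300:412].reshape(-1,3); R=R[np.isfinite(R).all(1)]
# fit fixture: fence top (z 62-71) pts
# params cx,cy(corner), yaw. Use mask agreement: raster classification from depth
from scipy.optimize import differential_evolution
def hm(X,Y):
    z=np.full(X.shape,0.0)
    bed=(X>-125-0)&(X<25)&(Y>-165)&(Y<25)
    return X,Y
P=R*1000
def cost(p):
    c,s=np.cos(p[2]),np.sin(p[2]); dx=P[:,0]-p[0];dy=P[:,1]-p[1]
    X=c*dx+s*dy;Y=-s*dx+c*dy
    z=np.full(len(P),-0.8)
    # fixture frame underside centre at (-50,-70); 156x196
    z[(X>-125)&(X<25)&(Y>-165)&(Y<25)]=14.5
    z[(X>0)&(X<18)&(Y>-167)&(Y<23)]=64.5
    z[(X>-110)&(X<0)&(Y>0)&(Y<18)]=60.5
    return np.minimum(np.abs(P[:,2]-z),12).mean()
r=differential_evolution(cost,[(580,660),(-60,40),(0,0.35)],seed=1,tol=1e-8,popsize=30)
print(r.x,np.degrees(r.x[2]),r.fun)
# fence-top line fit
c,s=np.cos(r.x[2]),np.sin(r.x[2]); dx=P[:,0]-r.x[0];dy=P[:,1]-r.x[1];X=c*dx+s*dy;Y=-s*dx+c*dy
f=P[(P[:,2]>55)&(X>-8)&(X<28)&(Y<-20)]
print(len(f),cv2.minAreaRect(f[:,:2].astype(np.float32)))
g=P[(P[:,2]>53)&(X<-20)]; print(len(g),cv2.minAreaRect(g[:,:2].astype(np.float32)))
print('heights',np.median(f[:,2]),np.median(g[:,2]),np.median(P[(X<-20)&(X>-100)&(Y<-20)&(Y>-140),2]))
o=bot.observe();print(o['tool_pos'],o['eef_rot'],o['grip_width'],o['force'])
```

```text
[ 5.80014745e+02 -7.13748991e-02  2.02459877e-01] 11.600096460131223 2.5490989030217253
387 ((605.9253540039062, -88.40090942382812), (19.56391143798828, 143.38125610351562), 12.152128219604492)
244 ((512.9382934570312, -4.085540771484375), (92.53184509277344, 18.073015213012695), 12.642521858215332)
heights 64.25546074957708 60.90387228609608 14.610573267303037
[ 0.46201555 -0.37089637  0.07791717] [-179.86065126   -0.41752805  101.19305591] 0.05367980774916891 [ 1.20419146 -0.78704127 -3.45538365]
```

```bash
cat > fix.py <<'E'
from h import *
from scipy.optimize import differential_evolution
def fixfit(W,rows,cols,seed=1):
    R=W[rows[0]:rows[1],cols[0]:cols[1]].reshape(-1,3); R=R[np.isfinite(R).all(1)]; P=R*1000
    def cost(p):
        c,s=np.cos(p[2]),np.sin(p[2]); dx=P[:,0]-p[0];dy=P[:,1]-p[1]
        X=c*dx+s*dy;Y=-s*dx+c*dy
        z=np.full(len(P),-0.8)
        z[(X>-125)&(X<25)&(Y>-165)&(Y<25)]=14.5
        z[(X>0)&(X<18)&(Y>-165)&(Y<25)]=64.5
        z[(X>-110)&(X<0)&(Y>0)&(Y<18)]=60.5
        return np.minimum(np.abs(P[:,2]-z),12).mean()
    r=differential_evolution(cost,[(540,660),(-60,40),(0,0.35)],seed=seed,tol=1e-8,popsize=30)
    return r
if __name__=='__main__':
    for n,rr,cc in [('top0',(155,245),(300,412))]:
        r=fixfit(np.load(f'pics/{n}.npz')['W'],rr,cc); print(r.x,np.degrees(r.x[2]),r.fun)
E
python3 fix.py
```

```text
[5.77402508e+02 1.00317499e+00 2.17054919e-01] 12.436330785065653 2.4828649968338707
```

The fixture corner fits at (577, 1) mm with a yaw of 12.4°. Carrying the block over.

{"method": "step_arm", "body": {"increments": "20 9 -2 0 255; 35 15.5 0 0 255; 35 15.5 0 0 255; 35 15.5 0 0 255; 35 15.5 0 0 255; 35 15.5 0 0 255; 35 15.5 0 0 255; 35 15.5 0 -1.2 255; 12 5 0 0 255; 0 0 0 0 255"}}

```text
time_s: 8.55
tool_pos: [0.5208, -0.0609, 0.0654]
eef_rot: [-178.9, -1.3, 102.2]
force: [-0.7, 0.2, -3.5]
grip_width: 0.0535
```

Run:
```python
from h import *
o=bot.observe();print(o['time_s'],o['tool_pos'],o['eef_rot'],o['grip_width'],o['force'])
snap('wrist','w5')
```

```text
8.55 [ 0.52082935 -0.06090609  0.06538085] [-178.88620093   -1.28521831  102.15690637] 0.05348605233302531 [-0.74010023  0.23625343 -3.45079735]
```

View pics/w5.png

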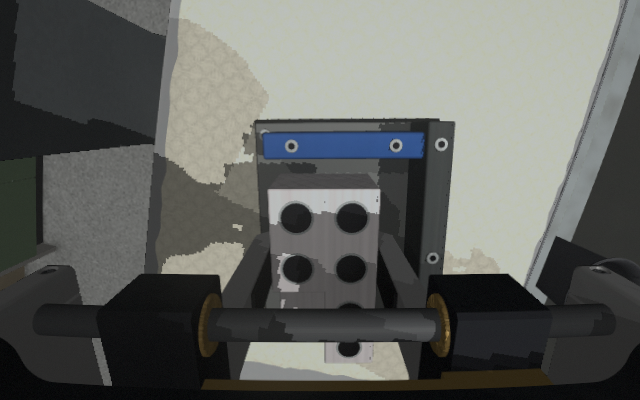

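Run:
```python
from h import *
z=np.load('pics/w5.npz');W=z['W']*1000;im=z['im'].astype(int)
st=(im[...,2]>im[...,0]+40)&(W[...,2]>50)&(W[...,2]<72)
P=W[st]; print('stop',len(P),np.median(P[:,2]),cv2.minAreaRect(P[:,:2].astype(np.float32)),cv2.boxPoints(cv2.minAreaRect(P[:,:2].astype(np.float32))).round(1).tolist())
m=np.zeros(W.shape[:2],bool); m[118:285,400:458]=1
m&=(W[...,2]>55)&(W[...,2]<75)&~(im[...,2]>im[...,0]+20)
F=W[m]; print('fence',len(F),np.median(F[:,2])); r=cv2.minAreaRect(F[:,:2].astype(np.float32)); print(r,cv2.boxPoints(r).round(1).tolist())
for u in (400,410,420,425,428,432,440,450,456,460): print(u,W[200,u].round(1))
m=(W[...,2]>90)&(W[...,2]<150);m[:,:262]=0;m[:,385:]=0;m[:185]=0;m[300:]=0
B=W[m];print('block top',np.median(B[:,2]),B.min(0),B.max(0))
r=cv2.minAreaRect(B[(B[:,2]>np.median(B[:,2])-6)&(B[:,2]<np.median(B[:,2])+6)][:,:2].astype(np.float32));print(r,cv2.boxPoints(r).tolist())
bed=W[160:180,420:424];print(np.nanmedian(W[165:185,385:405,2]))
```

```text
stop 3872 60.80461778527648 ((520.4427490234375, -2.420684814453125), (108.68975830078125, 17.489656448364258), 12.469034194946289) [[465.5, -5.599999904632568], [469.29998779296875, -22.700000762939453], [575.4000244140625, 0.800000011920929], [571.5999755859375, 17.899999618530273]]
fence 4528 64.663112005591
((583.7542114257812, -31.584819793701172), (35.43883514404297, 116.28189086914062), 12.4744234085083) [[553.9000244140625, 21.399999618530273], [579.0, -92.19999694824219], [613.5999755859375, -84.5], [588.5, 29.0]]
400 [580.2 -38.9  14.1]
410 [584.3 -34.7  28.1]
420 [582.7 -28.2  56.7]
425 [583.1 -26.   65.6]
428 [585.8 -25.9  63.8]
432 [588.2 -25.1  64.5]
440 [593.3 -23.8  65.3]
450 [ 6.279e+02 -3.180e+01 -2.000e-01]
456 [ 6.331e+02 -3.060e+01  1.000e-01]
460 [637.4 -30.   -1.7]
block top 129.38875999443093 [483.93669642 -98.81506886  99.5345143 ] [552.62904139 -14.78550347 149.85075554]
((518.3403930664062, -49.21656799316406), (62.93899917602539, 60.44725036621094), 10.868596076965332) [[481.7365417480469, -25.468889236450195], [493.1342468261719, -84.83184814453125], [554.9442138671875, -72.96424865722656], [543.5465087890625, -13.601287841796875]]
14.710782183946241
```

{"method": "step_arm", "body": {"increments": "-5 2 0 -0.3 255; -5 2 10 0 255; 0 0 20 0 255; 0 0 20 0 255; 0 0 6 0 255; 0 0 1 0 255; 0 0 1 0 255"}}

```text
time_s: 9.3
tool_pos: [0.5259, -0.0797, 0.0029]
eef_rot: [-178.9, -1.2, 101.8]
force: [-0.6, -0.4, -2.6]
grip_width: 0.0537
```

```bash
cat > st.py <<'E'
from h import *
np.set_printoptions(precision=2,suppress=True)
o=bot.observe();p=o['tool_pos']*1000
d=p[:2]-np.array([577.2,1.0]);a=np.radians(12.45);c,s=np.cos(a),np.sin(a)
print('t %.2f'%o['time_s'],p,o['eef_rot'],'grip %.1f'%(o['grip_width']*1000),'fix XY',np.array([c*d[0]+s*d[1],-s*d[0]+c*d[1]]))
f=o['force'];print('F world',f,'F fix',c*f[0]+s*f[1],-s*f[0]+c*f[1],f[2],'M',o['moment'])
E
python3 st.py
```

```text
t 9.30 [525.93 -79.7    2.86] [-178.87   -1.16  101.78] grip 53.7 fix XY [-67.46 -67.75]
F world [-0.59 -0.36 -2.57] F fix -0.655806611435884 -0.21933162973797657 -2.565833684514513 M [-0.03 -0.11  0.01]
```

{"method": "step_arm", "body": {"increments": "2 1 2 -0.6 255; 1 0 1.5 0 255; 0 0 1.5 0 255; 0 0 1.5 0 255"}}

```text
time_s: 9.7
tool_pos: [0.5283, -0.0773, -0.0016]
eef_rot: [-179.1, -1.0, 102.4]
force: [-0.9, -0.5, -2.8]
grip_width: 0.0536
```

```bash
python3 st.py
```

```text
t 9.70 [528.29 -77.28  -1.62] [-179.12   -1.02  102.42] grip 53.6 fix XY [-64.64 -65.89]
F world [-0.9  -0.54 -2.75] F fix -0.9988358168782568 -0.3280016937136917 -2.750922055462639 M [-0.03 -0.07  0.  ]
```

{"method": "step_arm", "body": {"increments": "0 0 1.5 0 255; 0 0 1.5 0 255"}}

```text
time_s: 9.9
tool_pos: [0.5289, -0.0772, -0.0038]
eef_rot: [-179.2, -1.0, 102.4]
force: [-3.2, 2.4, 7.6]
grip_width: 0.0538
```

{"method": "step_arm", "body": {"increments": "0 0 1.2 0 255; 0 0 1.2 0 255"}}

```text
time_s: 10.1
tool_pos: [0.5307, -0.0778, -0.0038]
eef_rot: [-179.3, -0.9, 102.5]
force: [-1.9, 0.6, 3.4]
grip_width: 0.0536
```

{"method": "step_arm", "body": {"increments": "0 0 0 0 65; 0 0 0 0 65; 0 0 0 0 65; 0 0 0 0 65; 0 0 0 0 65"}}

```text
time_s: 10.6
tool_pos: [0.5321, -0.0783, -0.003]
eef_rot: [-179.5, -0.8, 102.5]
force: [0.1, 0.3, -0.4]
grip_width: 0.07
```

```bash
python3 st.py
```

```text
t 10.60 [532.08 -78.28  -3.  ] [-179.47   -0.77  102.48] grip 70.0 fix XY [-61.15 -67.68]
F world [ 0.1   0.27 -0.36] F fix 0.15537933922000863 0.24188354543728446 -0.3604820712838067 M [-0.04 -0.12 -0.  ]
```

Force is back near zero, so the block has been released on the bed. I'll lift clear and look.

{"method": "step_arm", "body": {"increments": "0 0 -20 0 65; 0 0 -30 0 65; 0 0 -30 0 65; 0 0 -20 0 255; 0 0 0 8.5 255; 0 0 0 8.5 255; 0 0 0 8.5 255; 0 0 0 8.5 255; 0 0 0 8.5 255; 0 0 0 8.5 255"}}

```text
time_s: 11.6
tool_pos: [0.5323, -0.0792, 0.1002]
eef_rot: [-179.0, -0.0, 50.6]
force: [0.5, 0.6, -0.2]
grip_width: 0.0174
```

{"method": "step_arm", "body": {"increments": "0 0 0 8.5 255; 0 0 0 8.5 255; 0 0 0 8.5 255; 0 0 0 8.5 255; 0 0 0 5 255; 0 0 0 0 255; 0 0 0 0 255"}}

```text
time_s: 12.3
tool_pos: [0.5314, -0.079, 0.0992]
eef_rot: [-179.1, 0.7, 11.1]
force: [-0.0, -0.0, 0.9]
grip_width: 0.0004
```

```bash
python3 st.py
python3 - <<'E'
from h import *
snap('wrist','w6'); snap('top','top6')
im=np.load('pics/top6.npz')['im']; cv2.imwrite('pics/top6z.png',cv2.resize(im[140:270,290:450],None,fx=4,fy=4,interpolation=cv2.INTER_CUBIC)[:,:,::-1])
E
```

```text
t 12.30 [531.44 -78.98  99.22] [-179.12    0.72   11.1 ] grip 0.4 fix XY [-61.92 -68.23]
F world [-0.02 -0.02  0.91] F fix -0.022279937086705795 -0.01588503535682256 0.9128917747939177 M [-0.06 -0.04 -0.02]
```

View pics/w6.png

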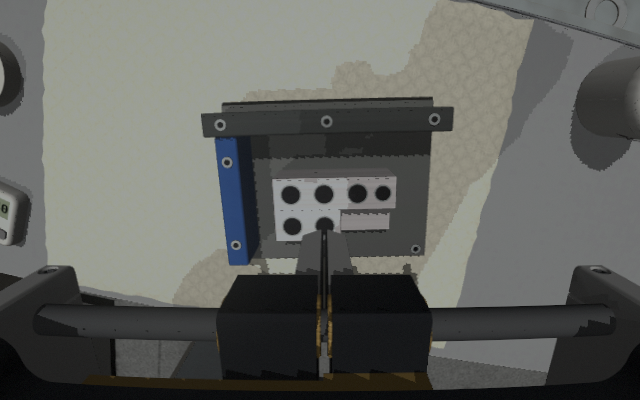

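View pics/top6z.png

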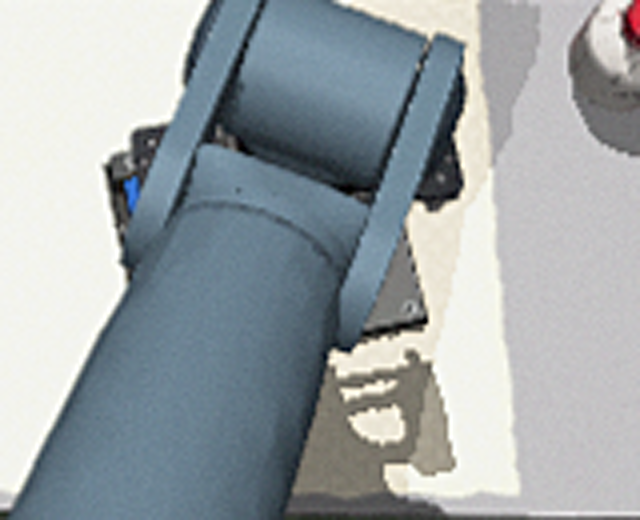

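The wrist view shows the block standing flat on the bed with the notch at (365,222), front right. The stop is at left (232,200) and the fence on top. Measuring it in the fixture frame.

Run:
```python
from h import *
z=np.load('pics/w6.npz');W=z['W']*1000;im=z['im'].astype(int)
st=(im[...,2]>im[...,0]+40)&(W[...,2]>55)&(W[...,2]<68); st[:,:200]=0
P=W[st]; r=cv2.minAreaRect(P[:,:2].astype(np.float32));print('stop',len(P),np.median(P[:,2]),r,cv2.boxPoints(r).round(1).tolist())
m=np.zeros(W.shape[:2],bool); m[95:150,195:460]=1; m&=(W[...,2]>60)&(W[...,2]<72)&~st
P=W[m]; r=cv2.minAreaRect(P[:,:2].astype(np.float32));print('fence',len(P),np.median(P[:,2]),r,cv2.boxPoints(r).round(1).tolist())
m=np.zeros(W.shape[:2],bool); m[165:262,262:410]=1; m[228:,295:350]=0; n=m&(W[...,2]>53)&(W[...,2]<67)
P=W[n]; r=cv2.minAreaRect(P[:,:2].astype(np.float32));print('block',len(P),np.median(P[:,2]),r,cv2.boxPoints(r).round(1).tolist())
n=m&(W[...,2]>29)&(W[...,2]<40);n[:,:335]=0; P=W[n];r=cv2.minAreaRect(P[:,:2].astype(np.float32));print('notchfloor',len(P),np.median(P,axis=0),r)
print('bed',np.nanmedian(W[200:240,400:420,2]))
def fx(p):
    a=np.radians(12.45);c,s=np.cos(a),np.sin(a);d=np.array(p)-[577.2,1.0];return [c*d[0]+s*d[1],-s*d[0]+c*d[1]]
n=m&(W[...,2]>53)&(W[...,2]<67);P=W[n]; F=np.array([fx(p) for p in P[:,:2]]);print('block in fix',np.percentile(F,[0.5,99.5],axis=0))
```

```text
stop 2356 60.98775628373978 ((520.7056274414062, -2.6168441772460938), (107.98770141601562, 17.320877075195312), 12.596921920776367) [[466.1000061035156, -5.900000095367432], [469.8999938964844, -22.799999237060547], [575.2999877929688, 0.699999988079071], [571.5, 17.600000381469727]]
fence 6095 64.91797728047881 ((596.1868896484375, -66.62144470214844), (26.823158264160156, 189.81973266601562), 12.835460662841797) [[562.0, 22.899999618530273], [604.2000122070312, -162.10000610351562], [630.2999877929688, -156.1999969482422], [588.2000122070312, 28.899999618530273]]
block 5553 59.03953096823264 ((532.6577758789062, -85.68031311035156), (54.09834289550781, 100.51602935791016), 12.5657320022583) [[495.29998779296875, -42.5], [517.2000122070312, -140.60000610351562], [570.0, -128.8000030517578], [548.0999755859375, -30.700000762939453]]
notchfloor 1114 [ 523.38250501 -115.79066266   34.97307539] ((537.9769897460938, -110.91754150390625), (55.36811828613281, 47.39359664916992), 13.935765266418457)
bed 15.097682998823625
block in fix [[ -87.64638544 -124.06553717]
 [ -35.36408455  -25.29533677]]
```

{"method": "step_arm", "body": {"increments": "-7 15 0 -1.3 255; -7 15 0 0 255; 0 0 20 0 255; 0 0 20 0 255; 0 0 8 0 255; 0 0 0 0 255", "force": 60}}

```text
time_s: 13.0
tool_pos: [0.524, -0.1122, 0.0507]
eef_rot: [-179.2, 0.6, 12.8]
force: [-0.6, -0.6, 0.3]
grip_width: 0.0004
```

```bash
python3 st.py
```

```text
t 13.00 [ 524.01 -112.18   50.71] [-179.2     0.56   12.8 ] grip 0.4 fix XY [-76.34 -99.05]
F world [-0.63 -0.62  0.33] F fix -0.748408736081438 -0.46928308019955245 0.32775215702189925 M [ 0.04 -0.04  0.02]
```

{"method": "step_arm", "body": {"increments": "0 0 20 0 255; 0 0 15 0 255; 0 0 6 0 255; 0 0 1 0 255"}}

```text
time_s: 13.4
tool_pos: [0.526, -0.1123, 0.01]
eef_rot: [-179.4, 0.3, 12.9]
force: [-0.1, 0.1, 0.9]
grip_width: 0.0004
```

```bash
python3 st.py; python3 -c "
from h import *
snap('wrist','w7')"
```

```text
t 13.40 [ 525.96 -112.27    9.99] [-179.36    0.34   12.91] grip 0.4 fix XY [-74.45 -99.56]
F world [-0.13  0.07  0.86] F fix -0.1138407172335057 0.1000250733490779 0.8635083353952666 M [-0.01  0.04 -0.  ]
```

View pics/w7.png

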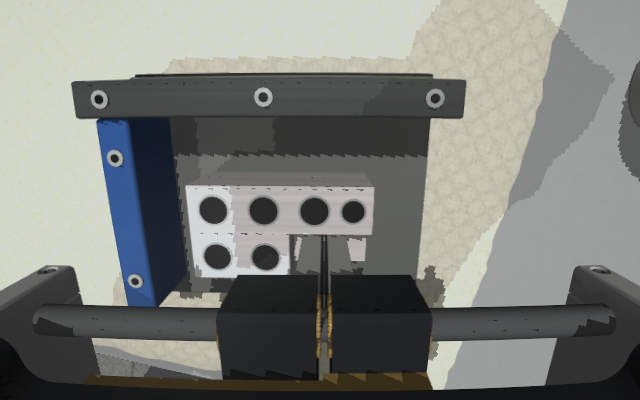

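The fingers sit in the notch at (322,250). I'll nestle them into its corner, then push diagonally so both walls guide the block.

{"method": "step_arm", "body": {"increments": "2 -4 2 -0 255; 2 -4 1 0 255; 4 -2.8 0.3 0 255; 4 -2.8 0.3 0 255; 4 -2.8 0.3 0 255; 4 -2.8 0.3 0 255"}}

```text
time_s: 14.05
tool_pos: [0.544, -0.0885, 0.0085]
eef_rot: [-179.6, 0.2, 12.9]
force: [-1.4, -1.1, 1.7]
grip_width: 0.0005
```

```bash
python3 st.py; python3 -c "
from h import *
snap('wrist','w8')"
```

```text
t 14.05 [544.04 -88.46   8.52] [-179.56    0.18   12.94] grip 0.5 fix XY [-51.67 -80.21]
F world [-1.42 -1.13  1.72] F fix -1.6255195757793026 -0.7966196368540495 1.7218606190621528 M [-0.19  0.13  0.09]
```

View pics/w8.png

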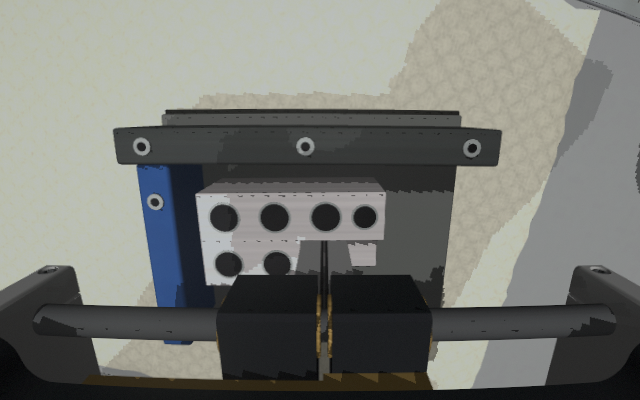

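```bash
cat > bl.py <<'E'
import sys
from h import *
z=np.load(f'pics/{sys.argv[1]}.npz');W=z['W']*1000;im=z['im'].astype(int)
a=np.radians(12.5);c,s=np.cos(a),np.sin(a)
D=W[...,:2]-[577.2,1.0]; X=c*D[...,0]+s*D[...,1];Y=-s*D[...,0]+c*D[...,1];Z=W[...,2]
bright=im.min(-1)>95
top=(np.abs(Z-59)<5)&(X<4)&(X>-110)&(Y<4)&(Y>-140)&~(im[...,2]>im[...,0]+25)
cs=cv2.connectedComponentsWithStats(top.astype(np.uint8),connectivity=4)
k=1+np.argmax(cs[2][1:,4]); top=cs[1]==k
F=np.stack([X[top],Y[top],Z[top]],1)
# back edge: max X per Y bin ; left edge: max Y per X bin
yb=[(y,np.percentile(F[np.abs(F[:,1]-y)<2,0],98)) for y in np.arange(F[:,1].min()+6,F[:,1].max()-5,4)]
yb=np.array(yb); p=np.polyfit(yb[:,0],yb[:,1],1); print('back edge X at ends',np.polyval(p,[F[:,1].min(),F[:,1].max()]),'rot deg',-np.degrees(p[0]))
xb=np.array([(x,np.percentile(F[np.abs(F[:,0]-x)<2,1],98)) for x in np.arange(F[:,0].max()-22,F[:,0].max()-4,3)]);q=np.polyfit(xb[:,0],xb[:,1],1);print('left edge Y',xb[:,1].mean(),'rot',np.degrees(q[0]))
print('n',len(F),'z',np.median(F[:,2]))
m=(np.abs(Z-65)<4)&(Y<-20)&(Y>-150)&(X>-6)&(X<8)&~top
E2=np.stack([X[m],Y[m]],1)
e=[np.percentile(E2[np.abs(E2[:,1]-y)<3,0],3) for y in range(-140,-20,15) if (np.abs(E2[:,1]-y)<3).sum()>8]; print('fence face X',np.round(e,1))
m=(np.abs(Z-61)<4)&(im[...,2]>im[...,0]+40)&(X<-10)&(X>-105)
E3=np.stack([X[m],Y[m]],1); e=[np.percentile(E3[np.abs(E3[:,0]-x)<3,1],3) for x in range(-95,-10,15) if (np.abs(E3[:,0]-x)<3).sum()>8]; print('stop face Y',np.round(e,1))
E
python3 bl.py w8
```

```text
back edge X at ends [-15.04433668 -16.9984268 ] rot deg 1.1162122590246966
left edge Y -13.867911685455368 rot 0.40538569730536517
n 13095 z 59.074283182794986
fence face X [-0.3  0.1 -0.1 -0.3 -0.4 -0.6 -0.1 -0.3]
stop face Y [1.8 0.6 0.4 0.7 0.4]
```

Tracking well: about 15 mm to the fence and 14 mm to the stop, turned about 1°. I'll go on more slowly.

{"method": "step_arm", "body": {"increments": "2.5 -3 0.5 0.4 255; 2.5 -3 0.5 0 255; 2.5 -3 0.5 0 255; 1.5 -2 0.5 0 255; 1 -1 0 0 255"}}

```text
time_s: 14.6
tool_pos: [0.5532, -0.0743, 0.0073]
eef_rot: [-179.8, 0.1, 12.6]
force: [-1.8, -7.8, 0.0]
grip_width: 0.0002
```

```bash
python3 st.py; python3 -c "
from h import *
snap('wrist','w9')"; python3 bl.py w9
```

```text
t 14.60 [553.16 -74.35   7.26] [-179.76    0.11   12.58] grip 0.2 fix XY [-39.72 -68.39]
F world [-1.83 -7.8   0.04] F fix -3.4690722357589716 -7.226825048848008 0.041932468437049286 M [-1.38  0.35  0.02]
back edge X at ends [-3.75741523 -4.16633668] rot deg 0.22554699340299833
left edge Y -1.6646170110251841 rot -0.4909892542681637
n 13552 z 59.06889716859428
fence face X [ 0.1  0.1  0.1 -0.  -0.2 -0.1 -0.2 -0.2]
stop face Y [2.3 1.7 0.5 0.6 0.5]
```

{"method": "step_arm", "body": {"increments": "1 -1 0.3 0 255; 1 -1 0.3 0 255"}}

```text
time_s: 14.85
tool_pos: [0.5547, -0.0743, 0.0073]
eef_rot: [-180.0, 0.2, 12.6]
force: [-2.4, -5.7, 3.6]
grip_width: 0.0003
```

```bash
python3 st.py
```

```text
t 14.85 [554.7  -74.26   7.25] [-179.99    0.19   12.62] grip 0.3 fix XY [-38.19 -68.64]
F world [-2.41 -5.73  3.57] F fix -3.5856725496196384 -5.072239463424397 3.574122205631927 M [-0.89  0.47  0.  ]
```

{"method": "step_arm", "body": {"increments": "1 -0.8 0.3 0 255; 1 -0.8 0.3 0 255"}}

```text
time_s: 15.05
tool_pos: [0.5562, -0.0741, 0.0073]
eef_rot: [179.9, 0.3, 12.6]
force: [-3.0, -4.5, 2.3]
grip_width: 0.0005
```

```bash
python3 st.py
```

```text
t 15.05 [556.19 -74.09   7.27] [179.85   0.28  12.63] grip 0.5 fix XY [-36.7  -68.79]
F world [-3.05 -4.47  2.31] F fix -3.9375054736503445 -3.704191794902395 2.3060173195067604 M [-0.79  0.66  0.  ]
```

{"method": "step_arm", "body": {"increments": "1 -0.8 0.3 0 255; 1 -0.8 0.3 0 255; 1 -0.8 0.3 0 255"}}

```text
time_s: 15.35
tool_pos: [0.5559, -0.0744, 0.0073]
eef_rot: [179.6, 0.8, 12.7]
force: [-6.1, -5.4, 5.5]
grip_width: 0.0003
```

```bash
python3 st.py
```

```text
t 15.35 [555.86 -74.36   7.33] [179.64   0.8   12.71] grip 0.3 fix XY [-37.08 -68.99]
F world [-6.1  -5.42  5.53] F fix -7.129585186431924 -3.97752093466998 5.530214383953979 M [-0.93  1.07  0.06]
```

```bash
python3 -c "
from h import *
snap('wrist','w10')"; python3 bl.py w10;python3 st.py
```

```text
back edge X at ends [-2.06201619 -3.11356751] rot deg 0.5940879142023797
left edge Y -1.7096377060290495 rot -0.4128155737167806
n 12685 z 59.10551567087394
fence face X [-0.2 -0.2 -0.3  0.   0.1 -0.3 -0.4 -0.1]
stop face Y [1.8 1.8 0.5 0.6 0.3]
t 15.40 [555.84 -74.36   7.29] [179.63   0.81  12.71] grip 0.4 fix XY [-37.11 -68.98]
F world [-5.39 -5.    6.03] F fix -6.339778053625899 -3.72447335097884 6.0325106154445844 M [-1.    1.02  0.01]
```

View pics/w10.png

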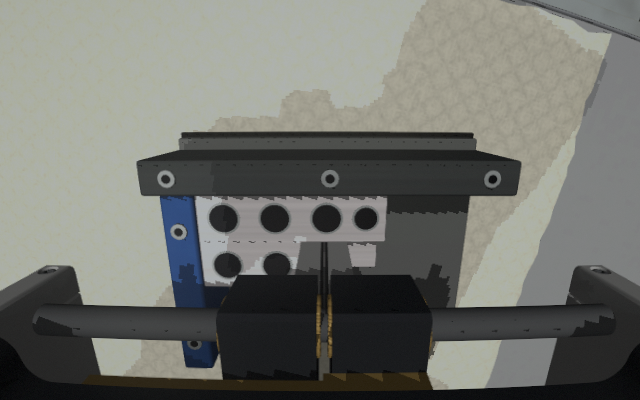

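At or very near the corner; fence-edge occlusion biases the view by about 1.5 mm. I'll press a bit harder in +X/+Y to seat it fully.

{"method": "step_arm", "body": {"increments": "1 -2 0 0 255; 1 -2.5 0 0 255; 1.5 -2.5 0 0 255"}}

```text
time_s: 15.7
tool_pos: [0.5556, -0.075, 0.0075]
eef_rot: [178.9, 1.3, 12.8]
force: [-6.8, -12.9, 3.6]
grip_width: 0.0006
```

```bash
python3 st.py
```

```text
t 15.70 [555.61 -75.02   7.47] [178.85   1.31  12.84] grip 0.6 fix XY [-37.47 -69.58]
F world [ -6.8  -12.93   3.61] F fix -9.424557327022756 -11.165524117237984 3.6116100929252197 M [-2.23  1.19 -0.01]
```

{"method": "step_arm", "body": {"increments": "2 -1.5 0 0 255; 2.5 -1 0 0 255; 2.5 -1 0 0 255"}}

```text
time_s: 16.0
tool_pos: [0.5547, -0.0755, 0.0075]
eef_rot: [178.6, 2.4, 12.9]
force: [-10.6, -7.5, 8.9]
grip_width: 0.0005
```

```bash
python3 st.py
```

```text
t 16.00 [554.75 -75.5    7.54] [178.6    2.45  12.92] grip 0.5 fix XY [-38.42 -69.86]
F world [-10.62  -7.51   8.9 ] F fix -11.989385113924595 -5.04742693558297 8.899176963914872 M [-1.42  1.93  0.  ]
```

```bash
python3 -c "
from h import *
snap('wrist','w11');im,_,_,_=snap('scene','s11')
cv2.imwrite('pics/s11z.png',cv2.resize(im[150:250,280:420],None,fx=5,fy=5,interpolation=cv2.INTER_CUBIC)[:,:,::-1])
im=np.load('pics/w11.npz')['im'];cv2.imwrite('pics/w11z.png',cv2.resize(im[150:290,150:400],None,fx=3,fy=3,interpolation=cv2.INTER_CUBIC)[:,:,::-1])
"; python3 bl.py w11;python3 st.py
```

```text
back edge X at ends [-2.40388809 -3.20150763] rot deg 0.45010437730157216
left edge Y -1.676361409883184 rot 0.17888334110115986
n 12567 z 59.11527894052655
fence face X [-0.3 -0.2 -0.2 -0.1 -0.3 -0.1 -0.1 -0.3]
stop face Y [1.7 2.  1.1 0.7 0.6]
t 16.10 [554.7  -75.5    7.48] [178.6    2.46  12.93] grip 0.8 fix XY [-38.46 -69.85]
F world [-10.94  -7.59   9.41] F fix -12.323988021393856 -5.05354834736243 9.412894972620053 M [-1.4   1.94 -0.06]
```

View pics/w11z.png

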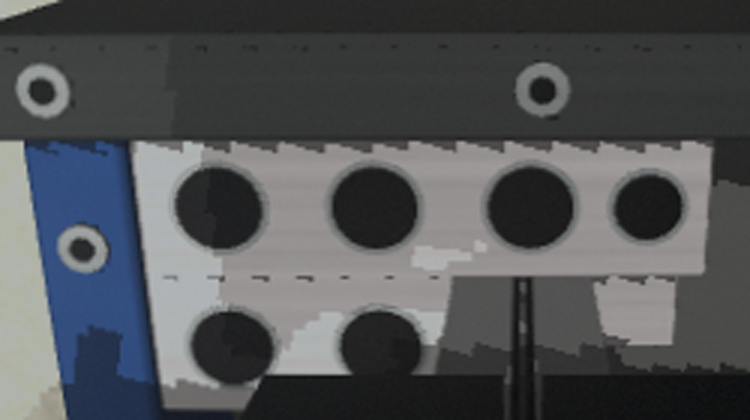

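View pics/s11z.png

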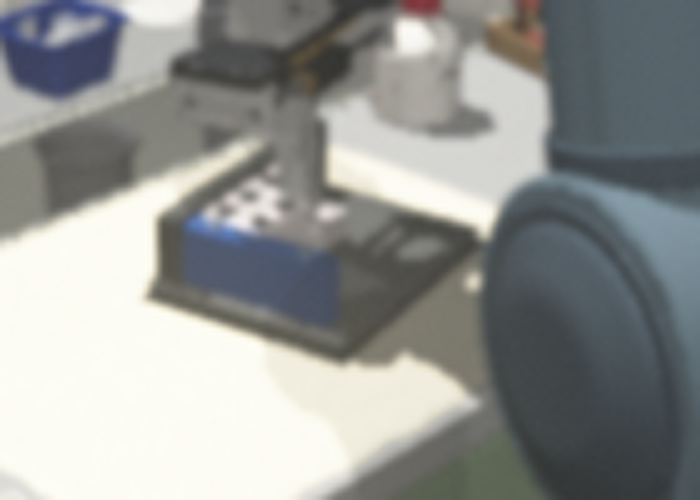

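```bash
cat >> bl.py <<'E'
for x in range(-22,-4,4):
    g=F[np.abs(F[:,0]-x)<2,1]; print('X',x,'Y range',np.percentile(g,[1,99]).round(1))
for y in (-45,-40,-35,-20,-15,-10):
    g=F[np.abs(F[:,1]-y)<2,0]; print('Y',y,'X range',np.percentile(g,[1,99]).round(1))
# notch wall edge facing -x
for y in (-80,-85,-90,-95):
    g=F[np.abs(F[:,1]-y)<2,0]; print('Y',y,'X range',np.percentile(g,[1,99]).round(1))
E
python3 bl.py w11|tail -18; echo; python3 bl.py w10|tail -15
```

```text
n 12567 z 59.11527894052655
fence face X [-0.3 -0.2 -0.2 -0.1 -0.3 -0.1 -0.1 -0.3]
stop face Y [1.7 2.  1.1 0.7 0.6]
X -22 Y range [-98.6  -0.7]
X -18 Y range [-98.8  -0.6]
X -14 Y range [-98.6  -0.5]
X -10 Y range [-98.7  -0.5]
X -6 Y range [-98.7  -0.5]
Y -45 X range [-46.4  -2.6]
Y -40 X range [-46.1  -2.5]
Y -35 X range [-46.3  -2.6]
Y -20 X range [-47.5  -2.7]
Y -15 X range [-53.   -2.6]
Y -10 X range [-53.5  -2.7]
Y -80 X range [-27.3  -2.2]
Y -85 X range [-26.9  -2.5]
Y -90 X range [-27.2  -2.4]
Y -95 X range [-27.   -2.3]

X -22 Y range [-98.6  -0.7]
X -18 Y range [-98.7  -0.5]
X -14 Y range [-98.6  -0.9]
X -10 Y range [-98.8  -0.6]
X -6 Y range [-98.6  -0.4]
Y -45 X range [-46.3  -2.4]
Y -40 X range [-46.5  -2.5]
Y -35 X range [-46.5  -2.5]
Y -20 X range [-47.7  -2.4]
Y -15 X range [-53.2  -2.4]
Y -10 X range [-53.6  -2.7]
Y -80 X range [-27.7  -0.6]
Y -85 X range [-27.1  -1.3]
Y -90 X range [-27.2  -1.4]
Y -95 X range [-27.   -1.8]
```

By centre and front edges the block is home within about 0.5 mm: its y range is -98.7 to -0.5, and the notch wall is at x = -27.1 against -27. Raising the push from 6 to 12 N did not move it. The held push is about 12 N on the fence, 9 N down and 5 N on the stop, and it is steady. Handing in.

```bash
python3 st.py; python3 -c "
from workcell import bot
print(bot.sign_off())"
```

```text
t 16.10 [554.7  -75.5    7.48] [178.6    2.46  12.93] grip 0.8 fix XY [-38.46 -69.85]
F world [-10.94  -7.59   9.41] F fix -12.323988021393856 -5.05354834736243 9.412894972620053 M [-1.4   1.94 -0.06]
the job is handed in; nothing more can be done
None
```

I laid the vial block on the bed, pushed it into the corner by its notch with the shut fingers, and handed in at 16.1 s still holding the push. No verdict was reported.

**Position:** The last wrist image put the block about 0.5 mm from home, with its top level at 59 mm. Raising the push from 6 to 12 N did not shift it. The edge fits gave 0.2–0.5° of turn. The raw back-edge reading was about 2.5 mm short of the fence. I put that down to the taller fence hiding that edge and relied on the front edge, notch wall and right end instead.

**Push:** The held forces were about 12 N towards the fence, 9 N down and 5 N towards the stop.

**What went wrong or disagreed:**
- **First grasp:** It missed. The fingers closed above the block without touching it, because the real fingertips are about 28–31 mm short of the reported TCP. I corrected for this from the wrist depth image and the second grasp held.
- **Tool tilt:** The tool leaned about 2.5° while pressing and was still leaning when I handed in.
- **Bystanders:** I did not re-measure them. The bottle, beaker, timer and tape were never approached, and no unexpected force showed.

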